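# Release the slide carrier from the dryer and send it down the queue rail

### The job

The slides in the dryer are dry: push their carrier down until its catch lets go and it springs up, then lift it out upright. Set its two wheels on the upper half of the sloped rail on the stand, lowering it onto the rail rather than dropping it, and let go there so that it rolls down to the stop by itself and stays hanging at the stop. Leave the other things on the bench where they are.

Things in the scene. Friction and masses are not known exactly. Their poses are not given: they have to be found in the camera images.
- dryer: fixed bench slide dryer, a white box 156 (x) x 190 (y) x 88 mm high with a dark top panel; it stands left or right of the rail stand. Origin under its centre; x points away from the control panel on its front, y to its left, z up. The carrier sits in its open well, 49 (x) x 91 (y) mm
- well (a point): centre of the well's mouth, on the dryer's top 88 mm above the bench, 12 mm to the right (-y) of the dryer's middle; axes as the dryer's. While caught, the carrier's basket floor is 42 mm above the bench. Once sprung up, it stands free in the well, guided by it, and must rise another 25 mm, straight up, to leave it
- lift (a joint): spring lift plate under the carrier, in m along z: 0 while the carrier is caught, 0.024 sprung up, -0.011 at a solid stop. It pushes up with 11 N at 0 and 7 N at 0.024. Pushing the carrier down 5 mm (net 8 to 10 N; go for 8 to 10 mm) frees the catch; when let up the carrier then rises with the plate
- catch (a joint): steel hook with a black tab at the left (+y) end of the well; it holds the carrier by a shelf on its end against a pull of over 50 N. Hinge, rad: 0 to 0.06 while it holds, 0.26 once it has sprung clear; it then stays clear, and a second push does not catch the carrier again
- carrier: loose slide carrier, 158 mm high, 0.2 to 0.4 kg. Origin under its basket's centre, y along its length, z up; in the dryer its axes are parallel to the dryer's. Grey basket of glass slides, 46 (x) x 88 (y) x 34 mm, a 10 mm steel shelf on its +y end; a neck plate 50 mm wide rises along its -x face (x = -24 to -21 mm) to a flat roof 126 to 129 mm above the floor
- carrier_grip (a point): centre of the carrier's black grip bar, 14 mm thick (x), 60 mm long (y), 30 mm high, which stands on the roof: 144 mm above the basket's floor, on the carrier's upright centre line; axes as the carrier's. Push down on its top, grip it across x
- carrier_wheels (a point): lowest line of the carrier's two white wheels (20 mm dia., at y = +-20 mm, x = 0), half-way between them: 104 mm above the basket's floor, 40 mm below carrier_grip. They sit between two guide plates 64 mm long, 18 mm apart, whose flared edges (+-15 mm) reach 92 mm above the floor. Between there and the basket the +x side is open: the rail enters there
- rail_stand: fixed stand of the rail: steel tray 120 (x) x 320 (y) x 14 mm; two posts 46 mm behind (+x) its middle at y = +-95 mm carry the rail by arms from behind. The front and the rail's upper end are open. Origin under its centre, x to the back, y to its left, z up. It stands left or right of the dryer
- rail: sloped aluminium bar, 12 mm wide (x), 18 mm high, 300 mm long (y). Origin: middle of its top, 158 mm above the bench, 18 mm in front of the stand's middle; y uphill along the bar (to the left, 7 degrees), x level to the back, z square to the top. Its arms meet it from behind at y = +-96 mm, 18 to 26 mm below its top. The carrier, let go on it, rolls freely to the stop within 2 s
- rail_stop (a point): where carrier_wheels lies when the carrier has rolled against the dark stop block at the rail's low (right, -y) end: on the rail's top line, y = -108 mm in the rail's frame. The carrier hangs with its axes parallel to the rail's, neck plate in front; it enters from the front with its wheels 15 to 40 mm above the rail's top, the basket under it, and is lowered
- note_pad: loose yellow pad of notes, 67 x 68 x 21 mm, at the front in the middle; bystander; origin under its centre
- dropper: loose brown dropper bottle with a black cap and a cream label, 29 mm across, 68 mm tall, at the back in the middle; bystander; origin under its centre
- amber_bottle: loose brown bottle with a black cap and a green label, 34 mm across, 75 mm tall, beside the dropper bottle; bystander; origin under its centre

How it is judged:
By the outcome, as a careful person would: the job done as asked, in the order asked, and still so for the second after the job is handed in, with the robot touching nothing.
It also fails if it takes over 56 s, if anything falls off the work surface, if the arm or the gripper's body presses on something with over 40 N, if the wrist force passes 120 N, or if a joint passes its speed limit or range.

### The arm

A 7-joint arm with a two-finger parallel gripper is mounted at the origin on a cart in front of the work surface, level with it; the furniture and walls round the work are solid. World frame = base frame: x ahead of the robot, y to its left, z up, the work surface at z = 0. Lengths are in m, angles in rad, forces in N, time in s.
With the tool pointing down it reaches from about 0.4 to 0.85 m from the base axis. Payload 10.4 kg.
Tool frame: the origin (TCP) lies at the centre of the arm's flange, where the gripper is bolted on; the fingertips stand env.nose_length ahead of it and the grasp point (between the pads) lies 164 mm ahead of it (env.nose_length is the distance from the TCP to the fingertips, in m); y points along the fingers, z is the direction in which the jaws open and shut, and the axes are right-handed (so a half turn about y gives the same grasp; the last joint's range is limited). The gripper opens to 87 mm and grips with 3 to 60 N. Pads are 19 mm wide; open, the fingers measure 117 mm over their backs; the gripper's body (75 mm by 190 mm) begins 51 mm behind the grasp point.
Start: joints at [-1.22, 0.332, -0.065, 1.46, 0.022, 1.35, -0.088], TCP at [0.228, 0.582, 0.405] pointing down, gripper open.
Joint ranges: [-2.6, 2.6], [-0.5, 2.12], [-1.47, 1.34], [0.16, 2.42], [-1.27, 4.41], [0.06, 2.06], [-2.6, 2.6]. Speed limits (rad/s): [2.22, 2.22, 2.79, 2.79, 3.14, 3.14, 3.14].

### API

Orientations are given as a unit quaternion [x, y, z, w].
In Python, from plant import env gives the robot as it stands.
- The arm moves only by the tool jog_arm, never from a script. Its argument "rows" is a list that holds one entry, the list of rows, each a list of 7 numbers: the turn, a rotation vector about the world's x, y, z in units of pi/2 rad (1.0 is pi/2 rad), then the shift along the world's x, y, z in units of 0.12 m (1.0 is 0.12 m), then the opening, from 0 (shut) to 1 (fully open). A call has 1 to 5 rows; each row is the pose to reach, as a shift and turn from the pose measured when the call began; what a row does not reach only later rows make up. A row lasts 1/8 s, in which the tool goes at most 62.5 mm and 10.7 degrees, less where a joint would pass 70% of its speed; a pose out of reach is approached as far as the arm can. A call with a number of a shift or a turn outside -1 to 1 is refused whole. A call with a gripper value outside its range is refused whole. The fingers move at their own pace and stop on an object; "force" is the grip in N (left out, the last holds). Time passes only in rows, so rows that repeat a pose let the fingers close. It gives the time, the measured TCP pose, the force and the opening at its end, in the units of the state.
- env.get_obs(): the state, without advancing time (a new reading comes with each control period).
- env.get_image(name): name is "side" or "top" or "wrist"; returns the picture (480x640x3 uint8, red, green, blue); there is no depth.
- env.camera_info(name): a dict with "camera_matrix" (3x3 intrinsics, pixels), "xyz" and "rotation" of the camera in the world. Camera axes: x right, y down, z forward; pixel columns grow to the right and rows downward; lengths in m; the calibration is good to about 2 mm. A picture is of the moment at which its call begins: read the wrist's pose just before it. camera_info takes no time and is no camera call; for the wrist camera it gives the pose at the moment of the call.
- env.hand_in(): hands the job in, once; it reports no verdict.
The state is a dict: "time_s": time; "joint_positions": joint angles; "qd": joint speeds; "tau": joint torques, N m; "ee_pos": TCP position; "ee_rot": TCP orientation; "force": force on the tool from outside, world axes, zero at the start; "torque": the same for the moment, N m; "width": opening from 0.0 (shut) to 1.0 (fully open).
Only numpy, scipy, OpenCV 4.12 (cv2) and the standard library are available. Lean on these libraries where they do the work, as an engineer would, in place of code of your own. Each camera call takes 0.05 s, during which the arm holds its last target.

## Working session

There is one attempt and no reset: what is moved stays moved. The work goes in short steps, Python scripts to look and compute and a tool call to move; the robot and the scene stay as the last step left them, time stands still between calls to the robot, and variables do not carry over. Pictures are saved under pics/ and viewed, and the job is handed in when it is done.

Besides the shell and the picture viewer there is one more tool, called after "Call:" as name([rows], argument=value, ...), one row to a line, values as JSON. jog_arm: Moves the arm, as the interface text tells. Its arguments: {"type":"object","properties":{"rows":{"type":"array","items":{"type":"array","items":{"type":"array","items":{"type":"number","minimum":-1,"maximum":1}}}},"force":{"type":"number"}},"required":["rows"]}

```bash
ls; mkdir -p pics; python3 - <<'E'
from plant import env
import cv2
o=env.get_obs();print(o, env.nose_length)
for n in("side","top","wrist"):
    im=env.get_image(n);cv2.imwrite(f"pics/{n}0.png",im[:,:,::-1])
    c=env.camera_info(n);print(n,c)
E
```

```text
pics
{'time_s': 0.0, 'joint_positions': array([-1.21958236,  0.33286463, -0.06467854,  1.4609113 ,  0.02158448,
        1.34986181, -0.08852242]), 'qd': array([ 1.47358855e-03, -1.92511793e-03,  1.95436003e-04,  2.96420517e-04,
        6.80957433e-06, -4.98133601e-04,  1.20027106e-03]), 'tau': array([-7.45155339e-04, -6.23247671e+01,  2.37512542e-02, -3.89894557e+01,
       -6.16108370e-02,  3.99916526e-02,  1.51420500e-04]), 'ee_pos': array([0.22819034, 0.58173036, 0.40397255]), 'ee_rot': array([ 0.69526196, -0.13147449,  0.13133343, -0.6943175 ]), 'force': array([ 0.29972426,  0.25359616, -0.3432158 ]), 'torque': array([ 0.01295461, -0.06101579,  0.0424345 ]), 'width': 0.9962813442287377} 0.1822
side {'camera_matrix': array([[524.0833414 ,   0.        , 324.08417335],
       [  0.        , 524.0833414 , 239.25681103],
       [  0.        ,   0.        ,   1.        ]]), 'xyz': array([ 0.10758454, -0.26106288,  0.9116237 ]), 'rotation': array([ 0.81793751, -0.49659008,  0.15020531, -0.24862599])}
top {'camera_matrix': array([[563.79196782,   0.        , 318.46575118],
       [  0.        , 563.79196782, 245.08840955],
       [  0.        ,   0.        ,   1.        ]]), 'xyz': array([ 0.39364732, -0.01735207,  1.28038321]), 'rotation': array([ 0.71437974, -0.69675076,  0.04276812, -0.04869142])}
wrist {'camera_matrix': array([[350.72200042,   0.        , 322.48099105],
       [  0.        , 350.72200042, 240.50311775],
       [  0.        ,   0.        ,   1.        ]]), 'xyz': array([0.16653234, 0.60517001, 0.3839068 ]), 'rotation': array([0.82035327, 0.55893131, 0.06771491, 0.10015484])}
```

View pics/side0.png

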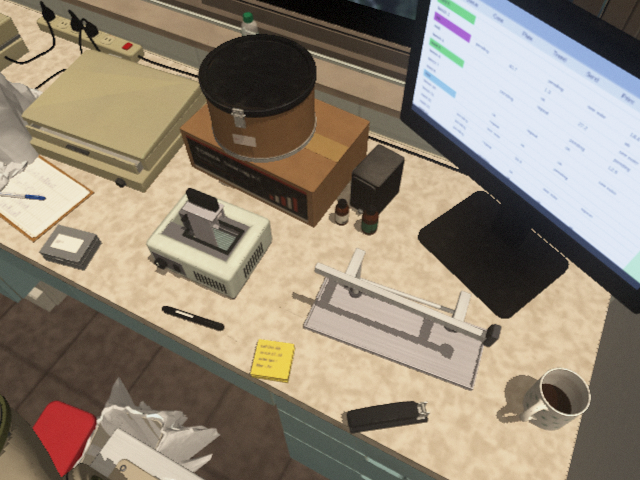

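View pics/top0.png

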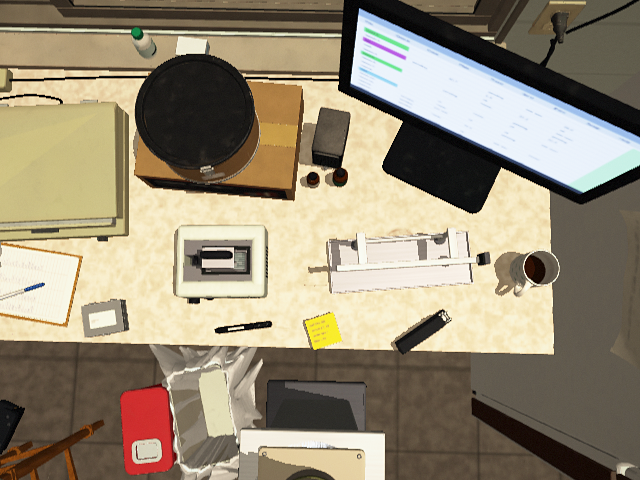

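View pics/wrist0.png

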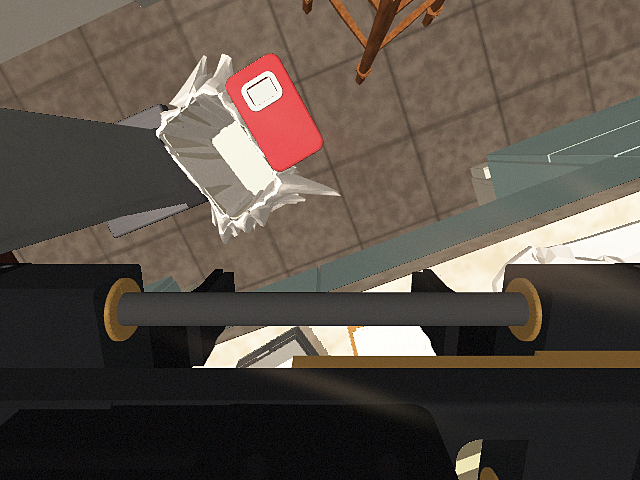

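Both pictures show the dryer at left (top view about 220,262) and the rail stand at right, sloping toward the black stop block at (484,258). I'll zoom in.

```bash
python3 - <<'E'
import cv2
t=cv2.imread("pics/top0.png");s=cv2.imread("pics/side0.png")
cv2.imwrite("pics/c1.png",cv2.resize(t[215:310,165:280],None,fx=6,fy=6,interpolation=cv2.INTER_CUBIC))
cv2.imwrite("pics/c2.png",cv2.resize(t[220:300,300:500],None,fx=4,fy=4,interpolation=cv2.INTER_CUBIC))
cv2.imwrite("pics/c3.png",cv2.resize(s[180:300,140:280],None,fx=5,fy=5,interpolation=cv2.INTER_CUBIC))
cv2.imwrite("pics/c4.png",cv2.resize(s[240:390,290:510],None,fx=3.6,fy=3.6,interpolation=cv2.INTER_CUBIC))
E
```

```text
(no output)
```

View pics/c1.png

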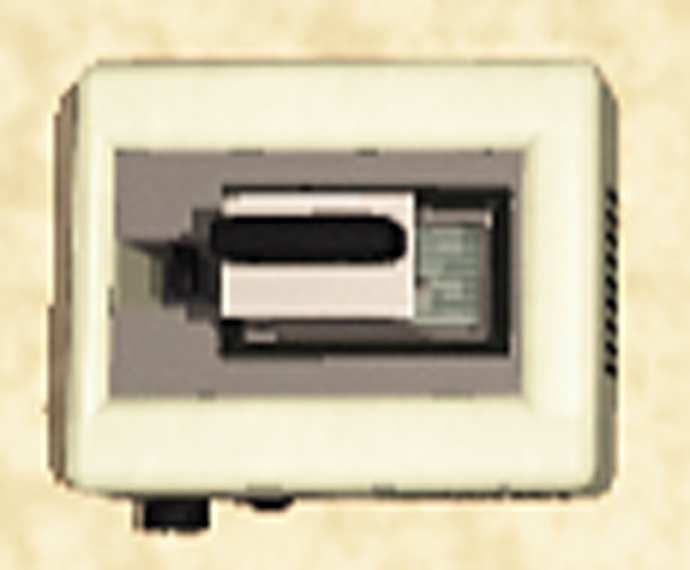

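View pics/c2.png

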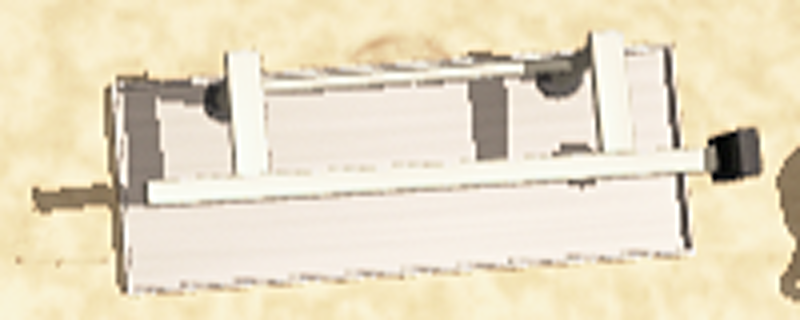

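View pics/c3.png

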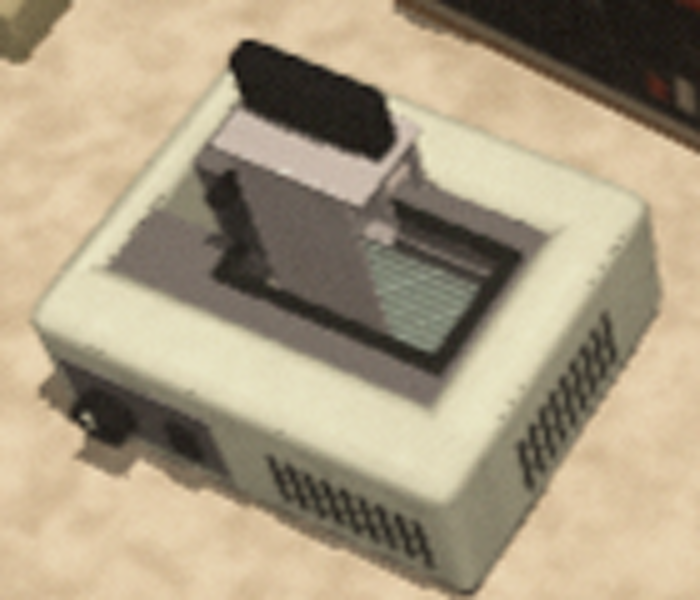

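View pics/c4.png

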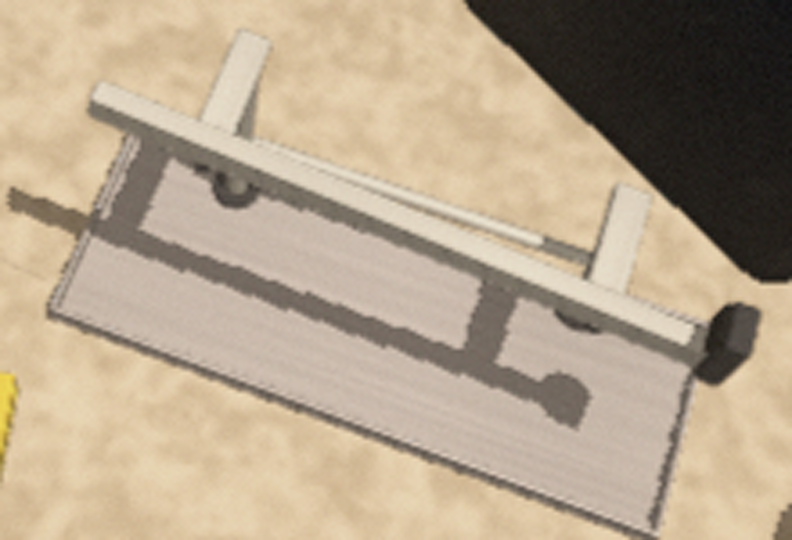

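```bash
cat > h.py <<'E'
import numpy as np
from scipy.spatial.transform import Rotation as R
from plant import env
def ray(n,px,c=None):
    c=c or env.camera_info(n);K=c["camera_matrix"]
    d=np.array([(px[0]-K[0,2])/K[0,0],(px[1]-K[1,2])/K[1,1],1.])
    return np.array(c["xyz"]),R.from_quat(c["rotation"]).apply(d)
def onz(n,px,z,c=None):
    o,d=ray(n,px,c);return o+d*(z-o[2])/d[2]
def tri(a,b):
    (o1,d1),(o2,d2)=a,b
    A=np.array([d1,-d2]).T;s=np.linalg.lstsq(A,o2-o1,rcond=None)[0]
    p,q=o1+s[0]*d1,o2+s[1]*d2;return (p+q)/2,np.linalg.norm(p-q)
def proj(n,P,c=None):
    c=c or env.camera_info(n);p=R.from_quat(c["rotation"]).inv().apply(np.array(P)-c["xyz"])
    q=(c["camera_matrix"]@p.T).T;return q[...,:2]/q[...,2:]
C={"c1":("top",6,165,215),"c2":("top",4,300,220),"c3":("side",5,140,180),"c4":("side",3.6,290,240)}
def px(c,x,y):
    n,s,a,b=C[c];return n,((x+.5)/s-.5+a,(y+.5)/s-.5+b)
def Z(c,x,y,z): n,p=px(c,x,y);return onz(n,p,z)
def T(c,p,d,q):
    n,a=px(c,*p);m,b=px(d,*q);return tri(ray(n,a),ray(m,b))
E
python3 - <<'E'
from h import *
np.set_printoptions(precision=4,suppress=True)
print("bar left end top",Z("c1",209,240,.201))
print("bar right end bottom",Z("c1",405,240,.171))
print("side bar topleft,topright",Z("c3",237,46,.201),Z("c3",388,97,.201))
print("roof",[Z("c1",x,y,.171)[:2] for x,y in((222,192),(413,192),(222,318),(413,318))])
print("roof side front L,R",Z("c3",205,150,.171),Z("c3",362,207,.171))
print("well",[Z("c1",x,y,.088)[:2] for x,y in((220,187),(510,190),(220,354),(510,355))])
print("dryer top",[Z("c1",x,y,.084)[:2] for x,y in((85,62),(600,62),(70,490),(600,492))])
# rail: top-edge ends
print("stop block",T("c2",(738,155),"c4",(735,340)))
print("upper end front",T("c2",(148,203),"c4",(92,108)),"upper end back",T("c2",(148,181),"c4",(105,85)))
print("low end front",T("c2",(703,172),"c4",(690,345)),"back",T("c2",(703,149),"c4",(697,322)))
print("tray",[Z("c2",x,y,.014)[:2] for x,y in((118,78),(672,46),(128,292),(690,252))])
print("tray side",[Z("c4",x,y,.014)[:2] for x,y in((50,312),(655,535))])
E
```

```text
bar left end top [0.5099 0.2226 0.201 ]
bar right end bottom [0.5147 0.1645 0.171 ]
side bar topleft,topright [0.5124 0.2202 0.201 ] [0.5179 0.1607 0.201 ]
roof [array([0.5292, 0.2258]), array([0.5308, 0.1626]), array([0.4874, 0.2237]), array([0.489 , 0.1607])]
roof side front L,R [0.4856 0.2226 0.171 ] [0.4905 0.1592 0.171 ]
well [array([0.5411, 0.2449]), array([0.5426, 0.1415]), array([0.4817, 0.2417]), array([0.4839, 0.1391])]
dryer top [array([0.5856, 0.2966]), array([0.5901, 0.1117]), array([0.4326, 0.2931]), array([0.4366, 0.1059])]
stop block (array([ 0.5223, -0.3409,  0.1505]), np.float64(0.002369547693715746))
upper end front (array([ 0.4895, -0.044 ,  0.1649]), np.float64(0.0013864020843944388)) upper end back (array([ 0.5004, -0.0442,  0.1691]), np.float64(0.002772201223946904))
low end front (array([ 0.5139, -0.3247,  0.1451]), np.float64(0.0025145230033518967)) back (array([ 0.5253, -0.3242,  0.1461]), np.float64(0.0018713871325031694))
tray [array([ 0.5726, -0.0284]), array([ 0.5986, -0.3421]), array([ 0.4517, -0.0368]), array([ 0.482 , -0.3511])]
tray side [array([ 0.4497, -0.0388]), array([ 0.4821, -0.3527])]
```

```bash
python3 - <<'E'
from h import *
np.set_printoptions(precision=4,suppress=True)
u=.158+.15*np.sin(np.radians(7))
print("upper", Z("c2",148,203,u),Z("c2",148,181,u),Z("c4",92,108,u),Z("c4",105,85,u))
l=.158-.15*np.sin(np.radians(7))
for z in (l,.144):print("low", Z("c2",706,172,z),Z("c2",703,149,z),Z("c4",690,345,z),Z("c4",697,322,z))
print("top mid", Z("c2",430,187,.158),Z("c2",430,165,.158))
yaw=np.radians(5.2);c=np.array([.508,-.192,.158])
ex=np.array([np.cos(yaw),np.sin(yaw),0]);h=np.array([-np.sin(yaw),np.cos(yaw),0]);ey=h*np.cos(.1222)+np.array([0,0,np.sin(.1222)])
P=[c+a*ex+b*ey for a in(-.006,.006) for b in(-.15,.15)]
import cv2
for n,k,s in(("top","c2",4),("side","c4",3.6)):
    q=proj(n,np.array(P)); im=cv2.imread(f"pics/{k}.png"); _,_,a,b=C[k]
    for i in range(4): cv2.circle(im,(int((q[i][0]-a+.5)*s),int((q[i][1]-b+.5)*s)),3,(0,0,255),-1)
    cv2.imwrite(f"pics/ov_{k}.png",im)
E
```

```text
upper [ 0.4881 -0.0432  0.1763] [ 0.4989 -0.0429  0.1763] [ 0.484  -0.0478  0.1763] [ 0.4975 -0.0474  0.1763]
low [ 0.514  -0.3265  0.1397] [ 0.5257 -0.3251  0.1397] [ 0.5174 -0.3263  0.1397] [ 0.5293 -0.3256  0.1397]
low [ 0.5135 -0.3253  0.144 ] [ 0.5252 -0.3239  0.144 ] [ 0.5151 -0.3259  0.144 ] [ 0.527  -0.3253  0.144 ]
top mid [ 0.5011 -0.184   0.158 ] [ 0.5122 -0.184   0.158 ]
```

View pics/ov_c2.png

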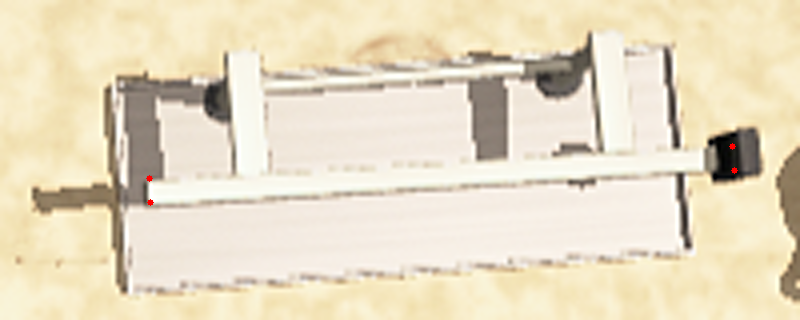

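View pics/ov_c4.png

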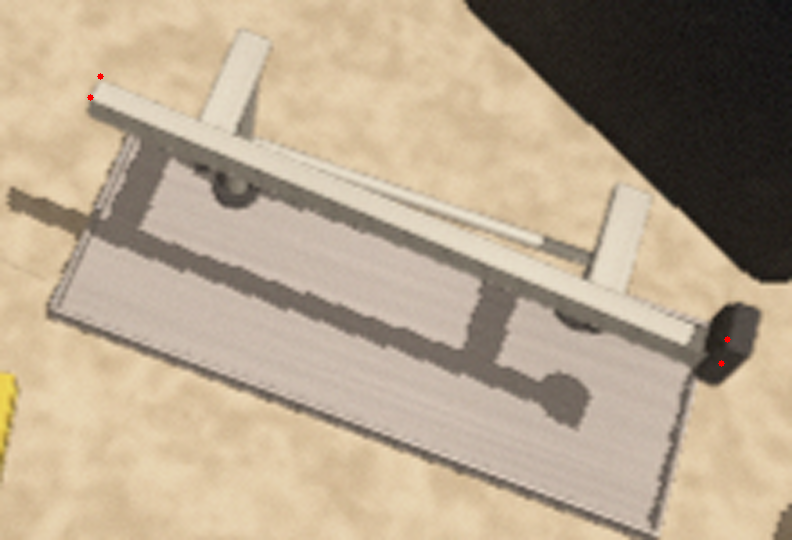

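```bash
python3 - <<'E'
from h import *
np.set_printoptions(precision=4,suppress=True)
o=env.get_obs();M=R.from_quat(o["ee_rot"]).as_matrix();print(M)
# desired: y=down, z=+-(cos yaw, sin yaw,0)
for a in(1.5,181.5):
    a=np.radians(a);z=np.array([np.cos(a),np.sin(a),0]);y=np.array([0,0,-1.]);D=np.array([np.cross(y,z),y,z]).T
    rv=R.from_matrix(D@M.T).as_rotvec();print(rv/(np.pi/2),np.degrees(rv))
E
```

```text
[[ 0.9309 -0.0004  0.3652]
 [-0.3652 -0.001   0.9309]
 [ 0.     -1.     -0.001 ]]
[ 0.0004 -0.0006 -0.7453] [  0.038   -0.0508 -67.0811]
[0.0006 0.0005 1.2547] [  0.0567   0.0424 112.9189]
```

Call:
jog_arm([
  [[0,0,-0.1,0.3,-0.4,0.1,0],[0,0,-0.187,0.6,-0.815,0.2,0],[0,0,-0.187,0.6,-0.815,0.2,0]],
], force=40)

```text
time_s: 0.52
ee_pos: [0.3043, 0.4802, 0.4296]
ee_rot: [-0.667, 0.234, -0.236, 0.667]
force: [-0.2, 1.1, 0.1]
width: 0.742
```

Call:
jog_arm([
  [[0,0,-0.1,0.3,-0.4,0.05,0],[0,0,-0.187,0.6,-0.815,0.1,0],[0,0,-0.187,0.6,-0.815,0.1,0]],
])

```text
time_s: 0.9
ee_pos: [0.3793, 0.3788, 0.4421]
ee_rot: [-0.624, 0.331, -0.334, 0.624]
force: [-1.2, 0.9, 0.4]
width: 0.405
```

Call:
jog_arm([
  [[0,0,-0.1,0.3,-0.4,0,0],[0,0,-0.187,0.6,-0.815,0,0],[0,0,-0.187,0.6,-0.815,0,0]],
])

```text
time_s: 1.27
ee_pos: [0.4536, 0.2775, 0.4421]
ee_rot: [0.567, -0.421, 0.424, -0.567]
force: [-1.0, 1.1, 0.4]
width: 0.061
```

```bash
cat >> h.py <<'E'
def delta(P,yawdeg,o=None):
    o=o or env.get_obs();M=R.from_quat(o["ee_rot"]).as_matrix()
    a=np.radians(yawdeg);z=np.array([np.cos(a),np.sin(a),0]);y=np.array([0,0,-1.]);D=np.array([np.cross(y,z),y,z]).T
    rv=R.from_matrix(D@M.T).as_rotvec()
    print("turn",np.round(rv/(np.pi/2),3),"shift",np.round((np.array(P)-o["ee_pos"])/.12,3),"q",np.round(o["joint_positions"],2),o["ee_pos"],"t",o["time_s"],"F",np.round(o["force"],1))
E
python3 - <<'E'
from h import *
delta([.5135,.1915,.44],1.5)
E
```

```text
turn [ 0.002  0.002 -0.168] shift [ 0.5   -0.717 -0.018] q [-0.87  0.1   0.25  1.66 -0.02  1.38 -0.32] [0.45355171 0.27751271 0.44210077] t 1.275 F [-1.   1.1  0.4]
```

Call:
jog_arm([
  [[0,0,-0.1,0.3,-0.4,0,0],[0.002,0.002,-0.168,0.5,-0.717,0,0],[0.002,0.002,-0.168,0.5,-0.717,-0.2,0],[0.002,0.002,-0.168,0.5,-0.717,-0.2,0]],
])

```text
time_s: 1.78
ee_pos: [0.5127, 0.1929, 0.4163]
ee_rot: [0.509, -0.493, 0.492, -0.506]
force: [-0.9, 0.4, -0.6]
width: 0.007
```

```bash
python3 - <<'E'
from h import *
import cv2
delta([.5135,.1915,.39],1.5)
c=env.camera_info("wrist");print(c)
for n in("top","side","wrist"):
    im=env.get_image(n)[:,:,::-1]
    if n=="top": im=cv2.resize(im[180:330,140:300],None,fx=4,fy=4)
    if n=="side": im=cv2.resize(im[80:300,120:300],None,fx=2.7,fy=2.7)
    cv2.imwrite(f"pics/{n}1.png",im)
E
```

```text
turn [ 0.001 -0.002 -0.002] shift [ 0.006 -0.012 -0.219] q [-0.76  0.15  0.35  1.67 -0.05  1.33 -0.37] [0.51273339 0.19291457 0.41630466] t 1.775 F [-0.9  0.4 -0.6]
{'camera_matrix': array([[350.72200042,   0.        , 322.48099105],
       [  0.        , 350.72200042, 240.50311775],
       [  0.        ,   0.        ,   1.        ]]), 'xyz': array([0.51009189, 0.25787471, 0.39596652]), 'rotation': array([ 9.92428099e-01,  1.43949502e-02, -6.37709311e-04,  1.21978881e-01])}
```

View pics/wrist1.png

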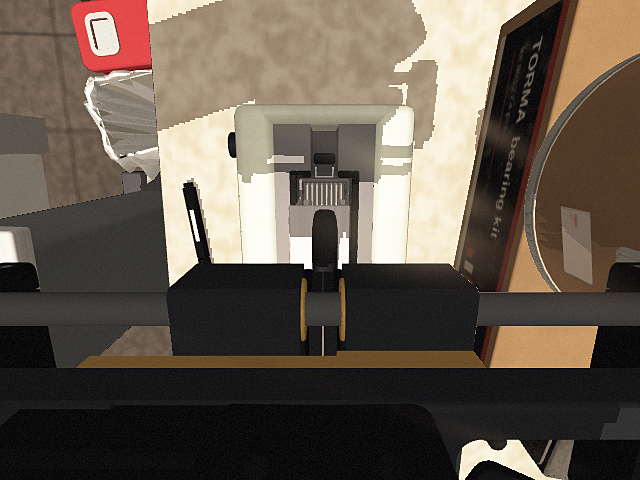

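View pics/side1.png

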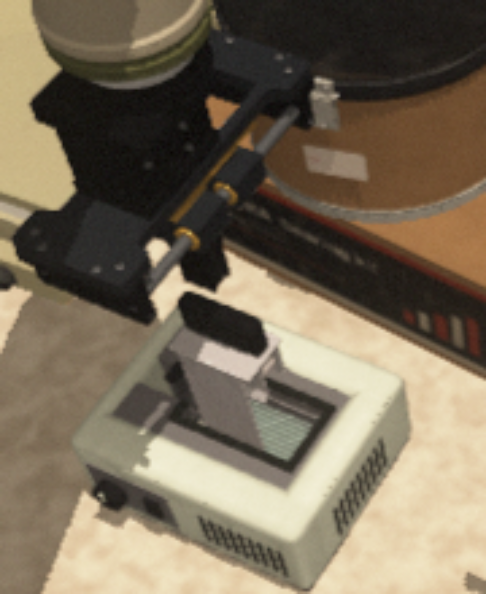

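Wrist view: the bar's end (324,212) lies in line with the finger seam (323), and the hand is over the bar. I'll check the bar's end numerically, then push.

```bash
python3 - <<'E'
from h import *
print(onz("wrist",(325,211),.2),onz("wrist",(325,262),.201))
delta([.5125,.191,.3832],1.5)
E
```

```text
[0.51271694 0.22626082 0.2       ] [0.51362238 0.1961166  0.201     ]
turn [-0.     0.    -0.002] shift [-0.005 -0.017 -0.296] q [-0.76  0.15  0.35  1.66 -0.05  1.33 -0.37] [0.51314176 0.19304095 0.41871289] t 1.925 F [-0.6  0.1  0.9]
```

Call:
jog_arm([
  [[0,0,0,0,-0.012,-0.12,0],[0,0,0,0,-0.012,-0.23,0],[0,0,0,0,-0.012,-0.23,0]],
])

```text
time_s: 2.3
ee_pos: [0.5127, 0.1916, 0.3896]
ee_rot: [0.508, -0.493, 0.492, -0.507]
force: [0.2, -0.2, 0.5]
width: 0.006
```

Call:
jog_arm([
  [[0,0,0,0,0,-0.04,0],[0,0,0,0,0,-0.07,0],[0,0,0,0,0,-0.1,0],[0,0,0,0,0,-0.125,0],[0,0,0,0,0,-0.135,0]],
])

```text
time_s: 2.92
ee_pos: [0.5133, 0.1911, 0.3747]
ee_rot: [0.507, -0.493, 0.493, -0.507]
force: [-1.6, -2.2, 10.0]
width: 0.008
```

Call:
jog_arm([
  [[0,0,0,0,0,-0.012,0],[0,0,0,0,0,-0.012,0]],
])

```text
time_s: 3.18
ee_pos: [0.5138, 0.1908, 0.3747]
ee_rot: [-0.506, 0.492, -0.493, 0.508]
force: [-0.3, -1.6, 9.8]
width: 0.001
```

Call:
jog_arm([
  [[0,0,0,0,0,0.05,0],[0,0,0,0,0,0.12,0],[0,0,0,0,0,0.2,0],[0,0,0,0,0,0.27,0]],
])

```text
time_s: 3.68
ee_pos: [0.5138, 0.1907, 0.4076]
ee_rot: [-0.506, 0.492, -0.493, 0.508]
force: [-0.6, -0.8, 1.6]
width: 0.007
```

Call:
jog_arm([
  [[0,0,0,0,0,0.1,0],[0,0,0,0,0,0.25,0.3],[0,0,0,0,0,0.25,0.6],[0,0,0,0,0,0.25,0.6],[0,0,0,0,0,0.25,0.6]],
])

```text
time_s: 4.3
ee_pos: [0.5137, 0.1907, 0.437]
ee_rot: [-0.507, 0.492, -0.493, 0.507]
force: [0.2, 0.7, -0.3]
width: 0.373
```

```bash
python3 - <<'E'
from h import *
import cv2
delta([.5125,.191,.385],1.5)
a=env.get_image("top")[180:330,140:300,::-1];b=env.get_image("side")[80:300,120:300,::-1];c=env.camera_info("wrist");w=env.get_image("wrist")[80:300,200:440,::-1]
f=lambda i:cv2.resize(i,(400,int(400*i.shape[0]/i.shape[1])),interpolation=cv2.INTER_CUBIC)
a,b,w=f(a),f(b),f(w)
H=max(i.shape[0] for i in(b,w));p=lambda i:cv2.copyMakeBorder(i,0,H-i.shape[0],0,0,cv2.BORDER_CONSTANT)
cv2.imwrite("pics/m2.png",np.hstack([p(b),p(w)]))
print(c["xyz"])
E
```

```text
turn [ 0.     0.001 -0.001] shift [-0.01   0.002 -0.433] q [-0.76  0.14  0.36  1.64 -0.05  1.37 -0.37] [0.51366897 0.19070911 0.43697043] t 4.3 F [ 0.2  0.7 -0.3]
[0.51124085 0.25568464 0.41687521]
```

View pics/m2.png

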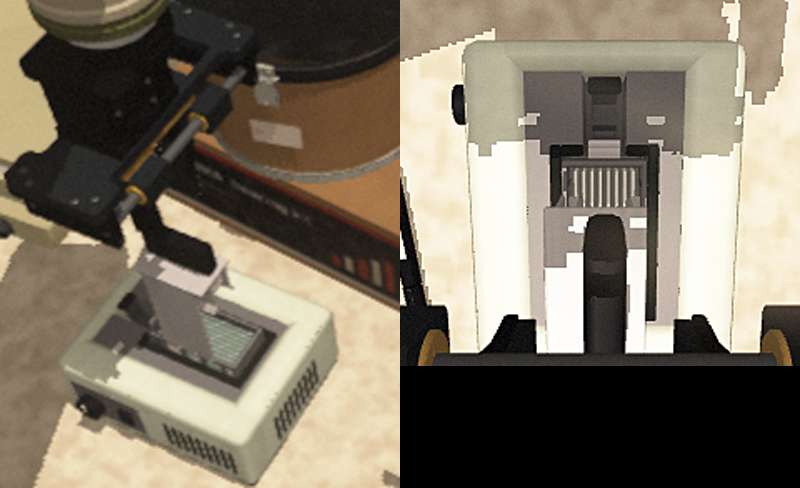

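The carrier has sprung up and the hook is clear. The grip bar sits midway between the open fingers, so I'll descend and grip.

Call:
jog_arm([
  [[0,0,0,-0.005,0.005,-0.15,0.6],[0,0,0,-0.005,0.005,-0.3,0.6],[0,0,0,-0.005,0.005,-0.4,0.6],[0,0,0,-0.005,0.005,-0.44,0.6],[0,0,0,-0.005,0.005,-0.44,0.6]],
])

```text
time_s: 5.08
ee_pos: [0.5132, 0.1913, 0.3843]
ee_rot: [-0.507, 0.492, -0.493, 0.507]
force: [-0.1, -0.0, 0.2]
width: 0.603
```

Call:
jog_arm([
  [[0,0,0,0,0,0,0.1],[0,0,0,0,0,0,0],[0,0,0,0,0,0,0],[0,0,0,0,0,0,0],[0,0,0,0,0,0,0]],
], force=45)

```text
time_s: 5.7
ee_pos: [0.5132, 0.1913, 0.3843]
ee_rot: [-0.507, 0.492, -0.493, 0.507]
force: [1.3, 0.5, -0.0]
width: 0.16
```

Call:
jog_arm([
  [[0,0,0,0,0,0.15,0],[0,0,0,0,0,0.35,0],[0,0,0,0,0,0.6,0],[0,0,0,0,0,0.9,0],[0,0,0,0,0,1.0,0]],
])

```text
time_s: 6.32
ee_pos: [0.5133, 0.1911, 0.5071]
ee_rot: [-0.505, 0.492, -0.494, 0.509]
force: [1.1, 0.1, -1.8]
width: 0.156
```

```bash
cat >> h.py <<'E'
RC=np.array([.508,-.192,.158]);RYAW=5.2;HOFF=.2143
def target(s,dx,up,tilt=7.0,yaw=None):
    """TCP for wheels point at rail coordinate s, dx along rail x, up mm above"""
    Rr=R.from_euler("ZX",[RYAW if yaw is None else yaw,tilt],degrees=True)
    Rrail=R.from_euler("ZX",[RYAW,7],degrees=True)
    w=RC+Rrail.apply([dx,s,0])+np.array([0,0,up])
    P=w+Rr.apply([0,0,HOFF])
    D=Rr*R.from_matrix(np.array([[0,0,1],[-1,0,0],[0,-1,0]],float))  # y->-z, z->x, x->-y
    return P,D
def go(s,dx,up,tilt=7.0,yaw=None):
    P,D=target(s,dx,up,tilt,yaw);o=env.get_obs()
    rv=(D*R.from_quat(o["ee_rot"]).inv()).as_rotvec()
    print("target",np.round(P,4),"turn",np.round(rv/(np.pi/2),3),"shift",np.round((P-o["ee_pos"])/.12,3),o["ee_pos"],"t",o["time_s"],"F",np.round(o["force"],1),"w",round(o["width"],3))
E
python3 - <<'E'
from h import *
import cv2
go(.065,-.055,.06,0)
go(.065,-.055,.025)
cv2.imwrite("pics/side3.png",env.get_image("side")[:,:,::-1])
E
```

```text
target [ 0.4474 -0.1327  0.4402] turn [-0.001  0.003  0.04 ] shift [-0.55  -2.698 -0.558] [0.51333636 0.19107366 0.50712957] t 6.325 F [ 1.1  0.1 -1.8] w 0.156
target [ 0.4497 -0.1587  0.4036] turn [0.077 0.008 0.04 ] shift [-0.53  -2.915 -0.863] [0.51333636 0.19107366 0.50712957] t 6.325 F [ 1.1  0.1 -1.8] w 0.156
```

View pics/side3.png

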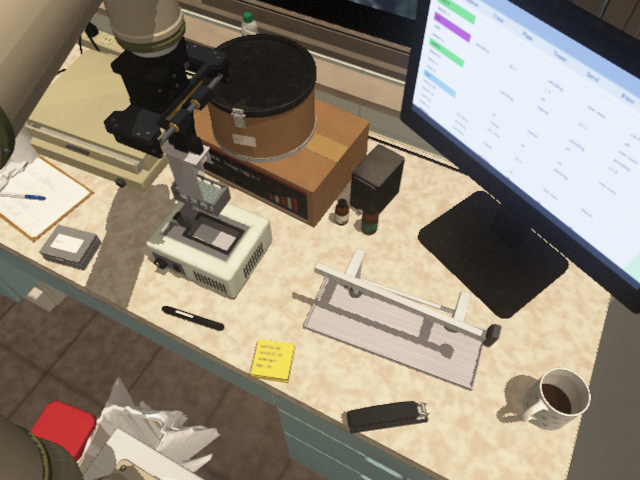

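The side view shows the carrier hanging upright, well clear of the dryer at about (200,170). Now I'll carry it over to the front of the rail.

Call:
jog_arm([
  [[0,0,0.006,-0.07,-0.2,0,0],[0,0,0.013,-0.15,-0.45,0,0],[0,0,0.013,-0.25,-0.75,0,0],[0,0,0.02,-0.33,-0.97,0,0]],
])

```text
time_s: 6.88
ee_pos: [0.4731, 0.0731, 0.5061]
ee_rot: [-0.513, 0.485, -0.486, 0.516]
force: [0.1, -0.3, -2.1]
width: 0.159
```

Call:
jog_arm([
  [[0,0,0.006,-0.07,-0.3,0,0],[0,0,0.013,-0.12,-0.6,0,0],[0,0,0.013,-0.2,-0.9,0,0],[0,0,0.02,-0.2,-0.97,0,0]],
])

```text
time_s: 7.38
ee_pos: [0.4484, -0.0457, 0.5054]
ee_rot: [-0.52, 0.478, -0.478, 0.522]
force: [0.3, 0.5, -3.2]
width: 0.16
```

Call:
jog_arm([
  [[0.02,0,0,0,-0.3,0,0],[0.04,0,0,0,-0.6,0,0],[0.06,0,0,0,-0.85,0,0],[0.077,0.005,0,0,-0.95,-0.1,0],[0.077,0.005,0,0,-0.95,-0.1,0]],
])

```text
time_s: 8.0
ee_pos: [0.4483, -0.1597, 0.4922]
ee_rot: [-0.49, 0.509, -0.446, 0.55]
force: [-0.1, 0.3, -2.5]
width: 0.154
```

```bash
python3 - <<'E'
from h import *
import cv2
go(.065,-.055,.025)
for n in("side","wrist","top"):
  cv2.imwrite(f"pics/{n}4.png",env.get_image(n)[:,:,::-1])
E
```

```text
target [ 0.4497 -0.1587  0.4036] turn [-0.     0.002  0.003] shift [ 0.012  0.008 -0.738] [ 0.44834692 -0.15973984  0.49217195] t 8.0 F [-0.1  0.3 -2.5] w 0.154
```

View pics/side4.png

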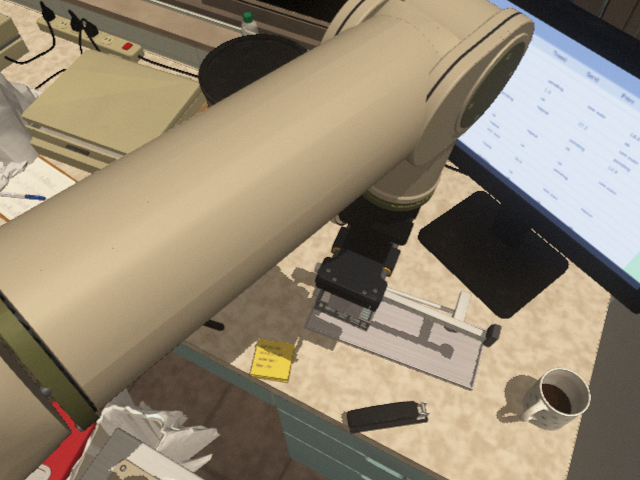

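View pics/wrist4.png

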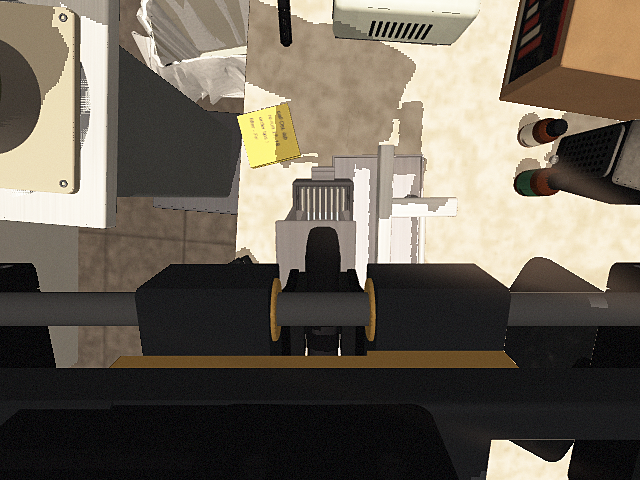

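View pics/top4.png

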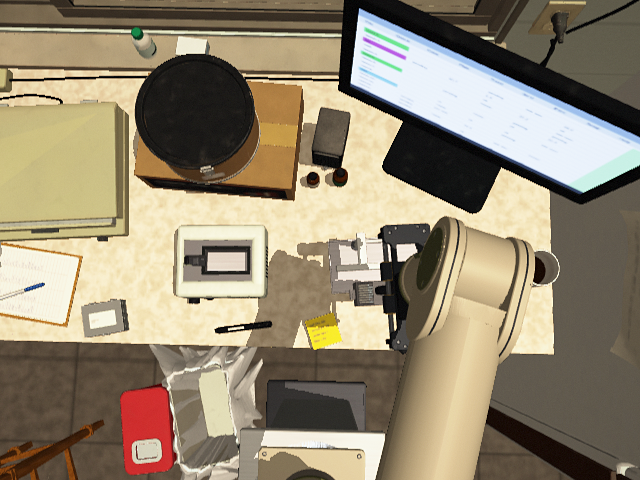

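```bash
python3 - <<'E'
from h import *
import cv2
np.set_printoptions(precision=4,suppress=True)
Rr=R.from_euler("ZX",[RYAW,7],degrees=True)
up=RC+Rr.apply([0,.15,0]);print("pred upper end",up,proj("wrist",np.array([RC+Rr.apply([a,.15,0]) for a in(-.006,.006)]+[RC+Rr.apply([a,.10,0]) for a in(-.006,.006)])))
print("meas",onz("wrist",(378,147),up[2]),onz("wrist",(394,147),up[2]))
o=env.get_obs();M=R.from_quat(o["ee_rot"]).as_matrix();g=o["ee_pos"]+M[:,1]*.174
print("grip",g,"bar end proj",proj("wrist",np.array([g+Rr.apply([0,.03,.015]),g+Rr.apply([0,.03,-.015])])))
im=cv2.imread("pics/wrist4.png");cv2.imwrite("pics/w4c.png",cv2.resize(im[130:280,250:470],None,fx=3.6,fy=3.6,interpolation=cv2.INTER_CUBIC))
E
```

```text
pred upper end [ 0.4945 -0.0437  0.1763] [[380.3495 146.5782]
 [394.4722 146.5362]
 [378.2693 205.1618]
 [391.8439 205.1137]]
meas [ 0.4866 -0.0448  0.1763] [ 0.5001 -0.0436  0.1763]
grip [ 0.4477 -0.1373  0.3207] bar end proj [[324.6387 242.0717]
 [324.016  227.1119]]
```

View pics/w4c.png

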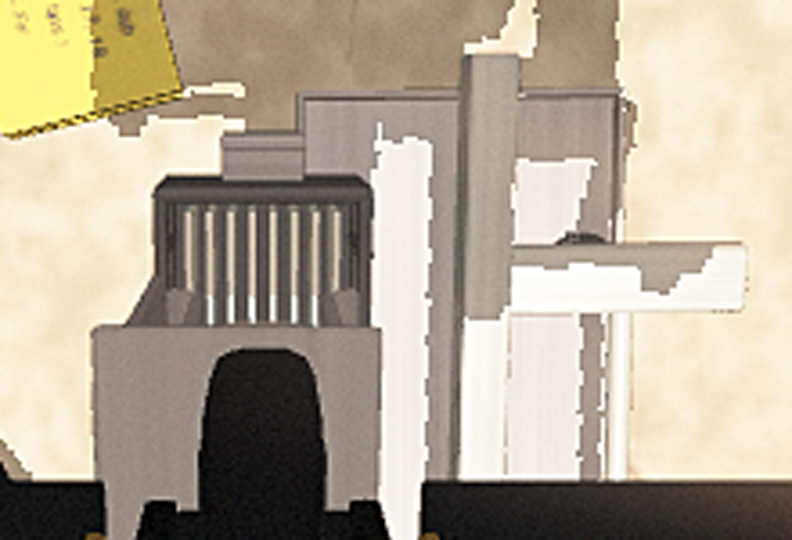

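The rail end in the wrist view at (378–394, 145) matches the prediction (380–394, 146.5) within 1 mm. Next: down in front of the rail, in, then lower.

Call:
jog_arm([
  [[0,0,0,0.01,0.008,-0.25,0],[0,0,0,0.01,0.008,-0.5,0],[0,0,0.003,0.01,0.008,-0.7,0],[0,0.002,0.003,0.01,0.008,-0.738,0],[0,0.002,0.003,0.01,0.008,-0.738,0]],
])

```text
time_s: 8.78
ee_pos: [0.4503, -0.1571, 0.4056]
ee_rot: [-0.492, 0.506, -0.444, 0.552]
force: [-0.1, 0.6, -1.6]
width: 0.157
```

```bash
python3 - <<'E'
from h import *
import cv2
go(.065,0,.025)
cv2.imwrite(f"pics/wrist5.png",env.get_image("wrist")[:,:,::-1])
E
```

```text
target [ 0.5045 -0.1538  0.4036] turn [-0.     0.001 -0.002] shift [ 0.452  0.028 -0.016] [ 0.45025671 -0.15709499  0.40558713] t 8.775 F [-0.1  0.6 -1.6] w 0.157
```

View pics/wrist5.png

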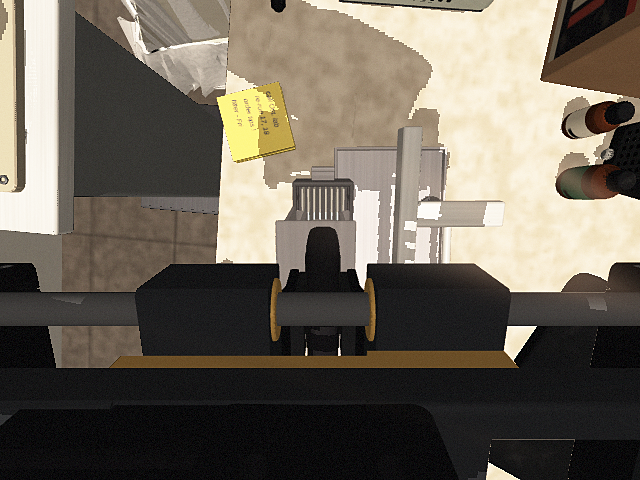

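Call:
jog_arm([
  [[0,0,0,0.1,0.01,-0.016,0],[0,0,0,0.2,0.015,-0.016,0],[0,0,0,0.32,0.02,-0.016,0],[0,0,0,0.44,0.028,-0.016,0],[0,0,0,0.452,0.028,-0.016,0]],
])

```text
time_s: 9.45
ee_pos: [0.5058, -0.1534, 0.4037]
ee_rot: [-0.493, 0.506, -0.444, 0.551]
force: [-0.2, 0.5, -2.6]
width: 0.16
```

```bash
python3 - <<'E'
from h import *
import cv2
go(.065,0,.0)
Rr=R.from_euler("ZX",[RYAW,7],degrees=True)
print(proj("wrist",np.array([RC+Rr.apply([a,.15,0]) for a in(-.006,.006)])))
for n in("wrist","side"):
  cv2.imwrite(f"pics/{n}6.png",env.get_image(n)[:,:,::-1])
im=cv2.imread("pics/wrist6.png");cv2.imwrite("pics/w6c.png",cv2.resize(im[110:280,230:450],None,fx=3.5,fy=3.5,interpolation=cv2.INTER_CUBIC))
im=cv2.imread("pics/side6.png");cv2.imwrite("pics/s6c.png",cv2.resize(im[200:390,270:510],None,fx=3,fy=3,interpolation=cv2.INTER_CUBIC))
E
```

```text
target [ 0.5045 -0.1538  0.3786] turn [ 0.001  0.002 -0.002] shift [-0.011 -0.003 -0.209] [ 0.5058384  -0.15338467  0.40372963] t 9.45 F [-0.2  0.5 -2.6] w 0.16
[[311.40748297 124.2232109 ]
 [331.603987   124.28612379]]
```

View pics/w6c.png

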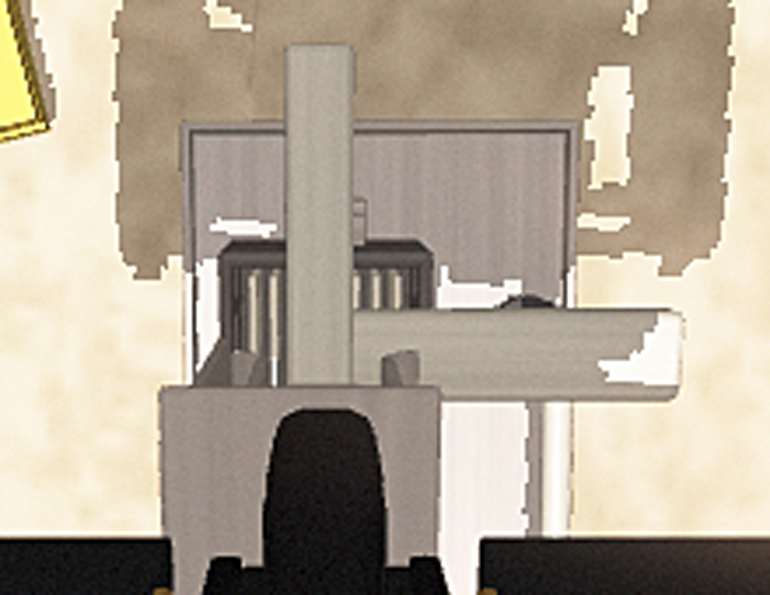

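View pics/s6c.png

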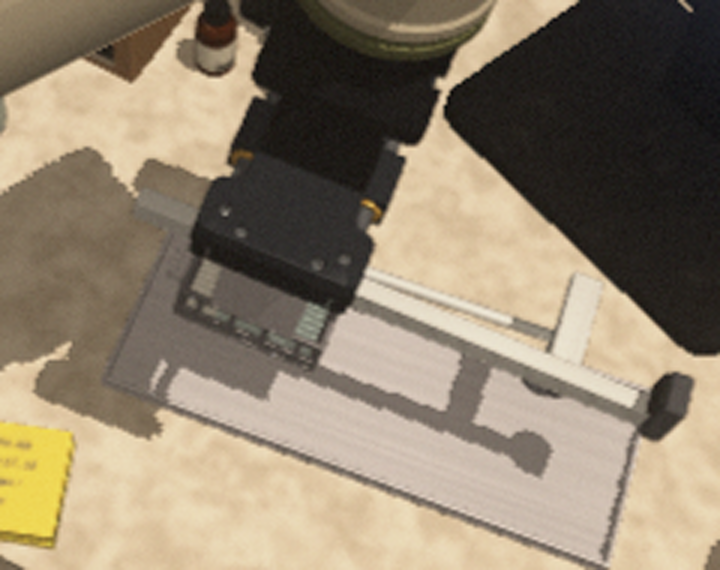

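The rail passes under the roof and over the basket. Its end at (312–331, 123) matches the prediction. Now lowering.

Call:
jog_arm([
  [[0.001,0.002,-0.002,-0.011,-0.003,-0.05,0],[0.001,0.002,-0.002,-0.011,-0.003,-0.09,0],[0.001,0.002,-0.002,-0.011,-0.003,-0.13,0],[0.001,0.002,-0.002,-0.011,-0.003,-0.165,0],[0.001,0.002,-0.002,-0.011,-0.003,-0.17,0]],
])

```text
time_s: 10.18
ee_pos: [0.5034, -0.1542, 0.3831]
ee_rot: [-0.492, 0.508, -0.444, 0.55]
force: [0.0, -1.1, -1.4]
width: 0.158
```

Call:
jog_arm([
  [[0,0,0,0,0,-0.01,0],[0,0,0,0,0,-0.02,0],[0,0,0,0,0,-0.03,0],[0,0,0,0,0,-0.03,0]],
])

```text
time_s: 10.68
ee_pos: [0.5034, -0.1542, 0.3794]
ee_rot: [-0.492, 0.509, -0.444, 0.55]
force: [0.1, 0.3, -2.4]
width: 0.161
```

```bash
python3 - <<'E'
from h import *
go(.065,0,.0)
E
```

```text
target [ 0.5045 -0.1538  0.3786] turn [-0.001 -0.001  0.   ] shift [ 0.009  0.004 -0.007] [ 0.50338587 -0.15420842  0.37941131] t 10.675 F [ 0.1  0.3 -2.4] w 0.161
```

Call:
jog_arm([
  [[0,0,0,0.005,0,-0.01,0],[0,0,0,0.005,0,-0.015,0],[0,0,0,0.005,0,-0.015,0]],
])

```text
time_s: 11.05
ee_pos: [0.504, -0.1545, 0.3781]
ee_rot: [-0.492, 0.508, -0.444, 0.55]
force: [-1.7, -0.2, 4.8]
width: 0.156
```

Call:
jog_arm([
  [[0,0,0,0,0,-0.01,0],[0,0,0,0,0,-0.015,0],[0,0,0,0,0,-0.015,0]],
])

```text
time_s: 11.42
ee_pos: [0.504, -0.1553, 0.3777]
ee_rot: [-0.491, 0.508, -0.444, 0.55]
force: [-4.3, -2.2, 15.7]
width: 0.158
```

Contact confirmed (force rose from −2 to +15 N). I'll ease off a little, then release.

Call:
jog_arm([
  [[0,0,0,0,0,0.006,0],[0,0,0,0,0,0.006,0]],
])

```text
time_s: 11.68
ee_pos: [0.504, -0.1552, 0.3782]
ee_rot: [-0.491, 0.508, -0.444, 0.55]
force: [-0.2, 0.3, -2.6]
width: 0.159
```

Call:
jog_arm([
  [[0,0,0,0,0,-0.004,0],[0,0,0,0,0,-0.004,0]],
])

```text
time_s: 11.92
ee_pos: [0.504, -0.1553, 0.378]
ee_rot: [-0.491, 0.508, -0.444, 0.55]
force: [-2.4, -0.9, 4.1]
width: 0.156
```

Light contact (4 N, so the rail carries the carrier). Releasing.

Call:
jog_arm([
  [[0,0,0,0,0,0,0.7],[0,0,0,0,0,0,0.7],[0,0,0,0,0,0,0.7],[0,0,0,0,0,0,0.7],[0,0,0,0,0,0,0.7]],
])

```text
time_s: 12.55
ee_pos: [0.504, -0.1553, 0.3779]
ee_rot: [-0.491, 0.508, -0.444, 0.55]
force: [-0.0, -0.5, 0.9]
width: 0.634
```

Call:
jog_arm([
  [[0,0,0,0,0,0,0.7],[0,0,0,0,0,0,0.7],[0,0,0,0,0,0,0.7],[0,0,0,0,0,0,0.7],[0,0,0,0,0,0,0.7]],
])

```text
time_s: 13.18
ee_pos: [0.504, -0.1553, 0.3779]
ee_rot: [-0.491, 0.508, -0.444, 0.55]
force: [0.4, 0.0, 0.4]
width: 0.697
```

```bash
python3 - <<'E'
from h import *
import cv2
go(.065,0,.0)
for n in("wrist","side"):
  cv2.imwrite(f"pics/{n}7.png",env.get_image(n)[:,:,::-1])
E
```

```text
target [ 0.5045 -0.1538  0.3786] turn [-0.001  0.     0.001] shift [0.004 0.013 0.006] [ 0.50402485 -0.15528812  0.37792684] t 13.175 F [0.4 0.  0.4] w 0.697
```

View pics/side7.png

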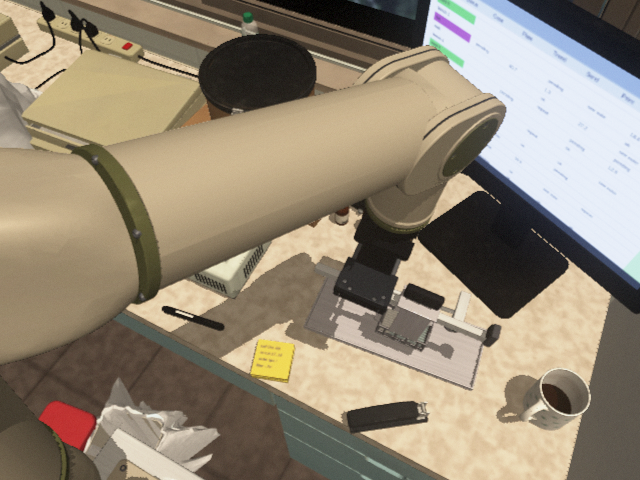

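View pics/wrist7.png

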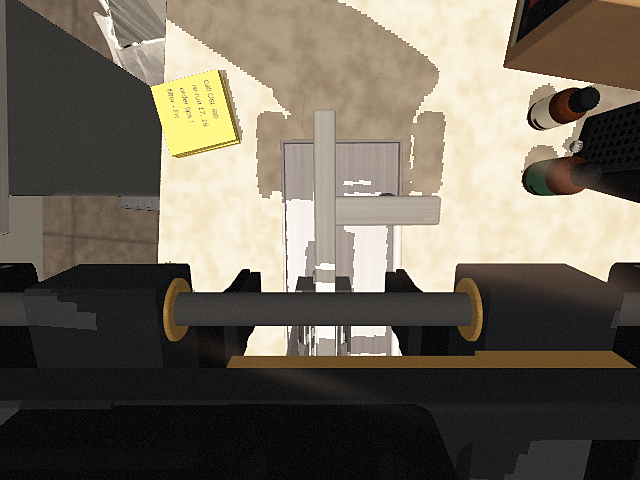

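The carrier is rolling down and is clear of the fingers (bar at 424,296). I'll raise the hand straight up and look at the end state.

Call:
jog_arm([
  [[0,0,0,0,0,0.1,0.7],[0,0,0,0,0.05,0.4,0.7],[0,0,0,0,0.2,0.8,0.7],[0,0,0,0,0.4,1.0,0.7],[0,0,0,0,0.6,1.0,0.7]],
])

```text
time_s: 13.9
ee_pos: [0.5041, -0.0831, 0.5009]
ee_rot: [-0.49, 0.507, -0.445, 0.551]
force: [-0.8, 0.1, -0.4]
width: 0.702
```

Call:
jog_arm([
  [[0,0,0,-0.1,0.4,0,0.7],[0,0,0,-0.2,0.8,0,0.7],[0,0,0,-0.2,1.0,0,0.7],[0,0,0,-0.2,1.0,0,0.7],[0,0,0,-0.2,1.0,0,0.7]],
])

```text
time_s: 14.52
ee_pos: [0.4802, 0.0358, 0.5014]
ee_rot: [-0.49, 0.507, -0.446, 0.551]
force: [0.6, -0.3, 0.3]
width: 0.698
```

```bash
python3 - <<'E'
from h import *
import cv2
Rr=R.from_euler("ZX",[RYAW,7],degrees=True)
g=RC+Rr.apply([0,-.108,.04]);E=np.array([g+Rr.apply([0,a,.015]) for a in(-.03,.03)])
for n in("top","side"):
  print(n,proj(n,E)); cv2.imwrite(f"pics/{n}8.png",env.get_image(n)[:,:,::-1])
t=cv2.imread("pics/top8.png");s=cv2.imread("pics/side8.png")
cv2.imwrite("pics/t8c.png",cv2.resize(t[215:305,300:500],None,fx=4,fy=4,interpolation=cv2.INTER_CUBIC))
print(env.get_obs()["time_s"])
E
```

```text
top [[488.40501865 256.25150348]
 [458.55415159 257.87212579]]
side [[497.10646497 320.81064192]
 [458.93177504 304.92867513]]
14.625
```

View pics/side8.png

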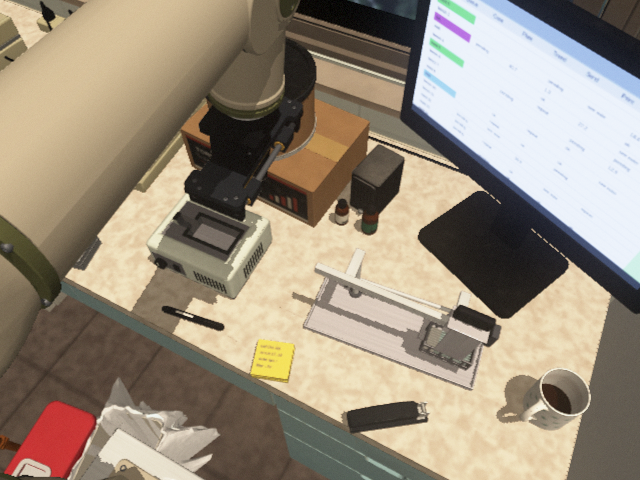

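View pics/t8c.png

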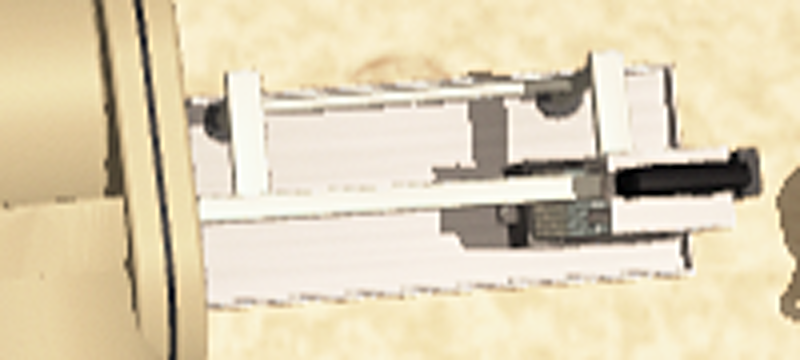

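The carrier hangs at the stop: the bar spans about (455–494, 305–325) in the side view, where predicted. I'll wait briefly and check that it is at rest.

Call:
jog_arm([
  [[0,0,0,0,0,0,0.7],[0,0,0,0,0,0,0.7],[0,0,0,0,0,0,0.7],[0,0,0,0,0,0,0.7],[0,0,0,0,0,0,0.7]],
])

```text
time_s: 15.25
ee_pos: [0.4802, 0.0356, 0.5011]
ee_rot: [-0.49, 0.508, -0.446, 0.551]
force: [-0.5, 0.3, -0.3]
width: 0.703
```

```bash
python3 - <<'E'
from h import *
import cv2
a=env.get_image("side")[:,:,::-1];b=cv2.imread("pics/side8.png");s0=cv2.imread("pics/side0.png")
d=lambda p,q,r:int((cv2.absdiff(np.ascontiguousarray(p),q)[r].max(axis=2)>40).sum())
print("carrier change",d(a,b,np.s_[290:380,400:510]),"pad vs start",d(a,s0,np.s_[335:385,245:300]),"bottles vs start",d(a,s0,np.s_[195:240,330:385]))
cv2.imwrite("pics/s9.png",cv2.resize(a[240:390,290:510],None,fx=3.6,fy=3.6,interpolation=cv2.INTER_CUBIC))
E
```

```text
carrier change 0 pad vs start 0 bottles vs start 0
```

View pics/s9.png

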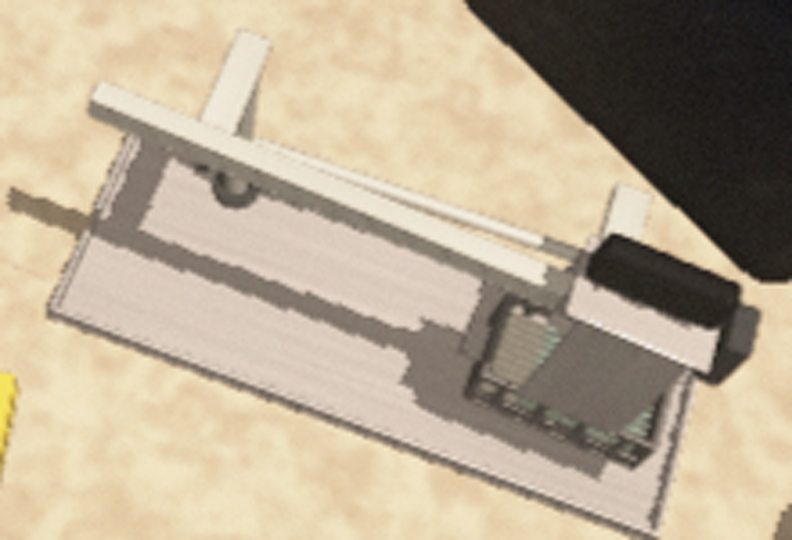

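The carrier hangs still against the stop block, straddling the rail, and the pad and bottles are unchanged.

```bash
python3 -c "
from plant import env
print(env.hand_in())"
```

```text
the job is handed in; nothing more can be done
None
```

The carrier is out of the dryer and hanging at the rail's stop. The job was handed in at about 15.3 s of the 56 s allowed.

- **Freeing it:** I pushed the grip bar down about 8.5 mm with about 10 N. The catch let go and the carrier sprang up. I then gripped the bar across x and lifted the carrier straight out, upright.
- **Placing it:** I tilted the carrier 7° to match the rail, brought it in from the front and lowered it to light contact at about y = +65 mm on the rail, in its upper half. While easing it down, the contact force briefly reached about 16 N. I let go at about 4 N and it rolled down by itself.
- **Last checks:** The carrier hangs against the stop block where I predicted, within a few pixels. Two side pictures about 0.6 s apart show no movement. The note pad and both bottles look the same as at the start, and the robot was touching nothing.
- **Disagreements:** The first two-camera measurement of the rail's end heights was off by 6–9 mm. I used the given rail height and slope instead, and the wrist camera then agreed with that to about 1 mm. No check failed.

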